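# Set a gauge plate in a spring jig and hold the slide at it

## Task

On the spring jig, stand the taller of the two steel gauge plates from the wooden rack in the slot of the marker block, pushed fully down, and let go of it. Then pull the jig's spring-return slide out by its upright handle until its thin pointer lines up with the edge of that plate (pointing at the middle of its thickness), and finish still holding the handle there, since the slide springs back when let go. Leave the shorter plate, the solder spool, the bearing and the tin where they are.

Things in the scene. Friction and masses are not known exactly. Their poses are not given: they have to be found in the camera images.
- tall_plate: The taller steel gauge plate, loose (sizes here and below in mm): 8 thick (its x), 50 wide (its y), 100 high (its z), about 0.3 kg, the same both ways round. Origin at the centre of its lower edge; z up. It starts upright in one of the rack's two slots, its top 65 above the rack's top.
- short_plate: The shorter steel gauge plate, 8 x 50 x 75, same axes and origin, upright in the other slot of the rack. Leave it.
- rack: Fixed wooden block 60 (x) by 160 (y) by 40 high, origin at the centre of its underside. Two slots 10.5 x 52.5, 35 deep, in line along its y, centred at y = +40 and -40 mm; slot floors 5 mm above the bench. Which plate stands in which slot varies.
- jig: Fixed aluminium base plate 240 (x) by 160 (y) by 12 thick, origin at the centre of its underside. Its -x end is the front, where the slide comes out. A dark spring housing (top at z = 62) fills x = 40..115, y = -70..-20. The slide's rod runs along x at y = -45, z = 40.
- marker_block: Fixed grey block 36 (x) by 66 (y) by 45 high, standing on the jig's base plate beside the slide (its place along the jig varies), axes parallel to the jig's. Origin at the centre of its underside, 12 mm above the bench. One slot in the middle of its top, 10.5 (x) by 52.5 (y), 40 deep with a 2 mm chamfer: the plate goes in from above, thickness along x, and then stands 60 mm out of the block.
- slot_floor (a point): Centre of the floor of the marker block's slot, 40 mm below the slot's mouth, 17 mm above the bench; axes as the jig's. The plate's origin comes here when it is fully down.
- slide_handle (a point): Point on the middle of the slide's upright steel handle, 110 mm above the bench, 15 mm below the handle's top. The handle is 12 (jig x) by 24 (jig y) mm and stands free from z = 46 up to z = 125; it moves with the slide. Grasp it from above across its 12 mm, along the jig's x. A riser to the pointer stands 38 to 44 mm to its +y side, up to z = 82.
- pointer_tip (a point): Tip of the slide's thin pointer (a 5 mm thick pin along the jig's +y), 78 mm above the bench. It moves with the slide and passes over the marker block, stopping 6 mm short of the seated plate's near edge. It is lined up when it is in the plate's middle plane.
- slide (a joint): Travel of the slide in m: 0 is home (pulled in by its spring), growing as the handle is pulled out along the jig's -x; stop at 0.075. The spring pulls back with 3.6 N at 0 plus 1.2 N per 10 mm. The pointer reaches the plate at 0.028 to 0.058, depending on where the marker block stands.
- solder_spool: Solder spool, 56 across, 33 high, on the bench. Leave it.
- bearing: Ball bearing, 48 across, 14 high, on the bench. Leave it.
- wax_tin: Flat round tin, 65 across, 23 high, on the bench. Leave it.
Mind the look-alikes: they are no part of the job. Leave any yellow look-alike of the tall_plate alone.

How it is judged:
By the outcome, as a careful person would: the job done as asked, in the order asked, and still so for the second after the job is handed in, while the arm keeps its last pose, push and grip.
It also fails if it takes over 56 s, if anything falls off the work surface, if the arm or the gripper's body presses on something with over 40 N, if the wrist force passes 120 N, or if a joint passes its speed limit or range.

## Robot

A 7-joint arm with a two-finger parallel gripper is mounted at the origin on a cart in front of the work surface, level with it; the furniture and walls round the work are solid. World frame = base frame: x ahead of the robot, y to its left, z up, the work surface at z = 0. Lengths are in m, angles in rad, forces in N, time in s.
With the tool pointing down it reaches from about 0.4 to 0.85 m from the base axis. Payload 10.4 kg.
Tool frame: the origin (TCP) lies at the very end of the fingers, on their centre line; the grasp point (between the pads) lies 19 mm behind it; z points along the fingers, y is the line along which they close (so a half turn about z gives the same grasp; the last joint's range is limited). The gripper opens to 87 mm and grips with 3 to 60 N. Pads are 19 mm wide; open, the fingers measure 117 mm over their backs; the gripper's body (75 mm by 190 mm) begins 51 mm behind the grasp point.
Start: joints at [-1.279, 0.332, -0.065, 1.46, 0.022, 1.35, -0.088], TCP at [0.194, 0.594, 0.198] pointing down, gripper open.
Joint ranges: [-2.6, 2.6], [-0.5, 2.12], [-1.47, 1.34], [0.16, 2.42], [-1.27, 4.41], [0.06, 2.06], [-2.6, 2.6]. Speed limits (rad/s): [2.22, 2.22, 2.79, 2.79, 3.14, 3.14, 3.14].

## Interface

Orientations are given as a unit quaternion [x, y, z, w].
In Python, from station import arm gives the robot as it stands. Calls block until the motion is done:
- arm.move_pose(position, orientation): joint-space move of the TCP to a pose.
- arm.move_straight(position, ori=None, rate=0.15): straight line of the TCP; ori=None keeps the orientation; rate is the mean speed in m/s.
- arm.goto_joints(angles): joint-space move.
- arm.gripper_to(opening): opening from 0.0 (shut) to 1.0 (fully open); the grip force is fixed at half the most; returns when the fingers have stopped.
- arm.wait(seconds).
- arm.solve_ik(position, orientation): joint angles nearest the present ones, or None.
- arm.read_camera(name): name is "scene" or "top" or "wrist"; returns a dict with "color" (480x640x3 uint8, red, green, blue), "range_z" (480x640 float32, m along the optical axis (not along the pixel's ray), 0 where there is no reading), "vertical_fov" (degrees; the focal length in pixels is half the picture's height over the tangent of half this angle, whatever the lens; pixels are square), "cx", "cy" (the principal point, pixels), "k1" (the pictures are not rectified: a ray, as slopes to the right and down, at radius r is drawn at 1 + k1 r^2 times it, then the intrinsics apply), "R" (3x3) and "t" (3): a world point X has camera coordinates R X + t. Camera axes: x right, y down, z forward; pixel columns grow to the right and rows downward; lengths in m; the calibration is good to about 2 mm. A picture is of the moment at which its call begins.
A pose or a line that the arm cannot do raises arm.IKError and nothing moves.
- arm.hand_in(): hands the job in; it is judged then, once.
Readings, each from a call of its own:
- arm.get_time(): time.
- arm.get_joints(): joint angles.
- arm.get_joint_vel(): joint speeds.
- arm.get_joint_efforts(): joint torques, N m.
- arm.get_position(): TCP position.
- arm.get_ee_rot(): TCP orientation.
- arm.get_contact_force(): force on the tool from outside, world axes, zero at the start.
- arm.get_wrist_torque(): the same for the moment, N m.
- arm.get_width(): opening from 0.0 (shut) to 1.0 (fully open).
- arm.get_grasp_force(): force on a finger pad.
Only numpy, scipy, OpenCV 4.12 (cv2) and the standard library are available. Lean on these libraries where they do the work, as an engineer would, in place of code of your own. Each camera call takes 0.05 s, during which the arm holds its last target. There are 200 camera calls.

## Working session

There is one attempt and no reset: what is moved stays moved. The work goes in short steps, each a Python script; the robot and the scene stay as the last script left them, time stands still between calls to the robot, and variables do not carry over. Pictures are saved under pics/ and viewed, at most 10 in all, crops included, and the job is handed in when it is done.

```bash
mkdir -p pics; ls
cat > h.py <<'E'
import numpy as np, cv2
from station import arm
def K(c):
    f=240/np.tan(np.radians(c["vertical_fov"])/2)
    return f
def rays(c,px):
    f=K(c); px=np.atleast_2d(np.array(px,float))
    d=np.stack([(px[:,0]-c["cx"])/f,(px[:,1]-c["cy"])/f],1)
    u=d.copy()
    for _ in range(20):
        u=d/(1+c["k1"]*(u**2).sum(1,keepdims=True))
    return np.c_[u,np.ones(len(u))]
def at_z(c,px,z):
    r=rays(c,px); R=np.array(c["R"]);t=np.array(c["t"])
    d=r@R; o=-R.T@t
    return o+d*((z-o[2])/d[:,2])[:,None]
def by_depth(c,px):
    r=rays(c,px);R=np.array(c["R"]);t=np.array(c["t"])
    p=np.round(np.atleast_2d(px)).astype(int)
    z=c["range_z"][p[:,1],p[:,0]]
    return (r*z[:,None]-t)@R
def proj(c,X):
    R=np.array(c["R"]);t=np.array(c["t"]);X=np.atleast_2d(X)
    p=X@R.T+t;u=p[:,:2]/p[:,2:];u=u*(1+c["k1"]*(u**2).sum(1,keepdims=True))
    return u*K(c)+[c["cx"],c["cy"]]
def save(c,name): 
    import pickle; cv2.imwrite(f"pics/{name}.png",c["color"][:,:,::-1]); pickle.dump(c,open(f"pics/{name}.pkl","wb"))
def load(name):
    import pickle; return pickle.load(open(f"pics/{name}.pkl","rb"))
E
python3 - <<'E'
from h import *
for n in ["scene","top"]:
    c=arm.read_camera(n); save(c,n); print(n,c["vertical_fov"],c["cx"],c["cy"],c["k1"],-np.array(c["R"]).T@c["t"])
print(arm.get_ee_rot(),arm.get_time())
E
```

```text
pics
scene 42.33060132334703 318.51690010497333 250.06598004359523 -0.12212317455143311 [0.03319088 1.06246504 0.5406649 ]
top 53.276656593383315 316.01265268620995 241.94239694080875 -0.06231633201438743 [0.46279643 0.1537274  1.0324087 ]
[ 1.56710399e-01  9.87644401e-01 -6.18327133e-04 -7.93949858e-05] 0.1
```

View pics/top.png

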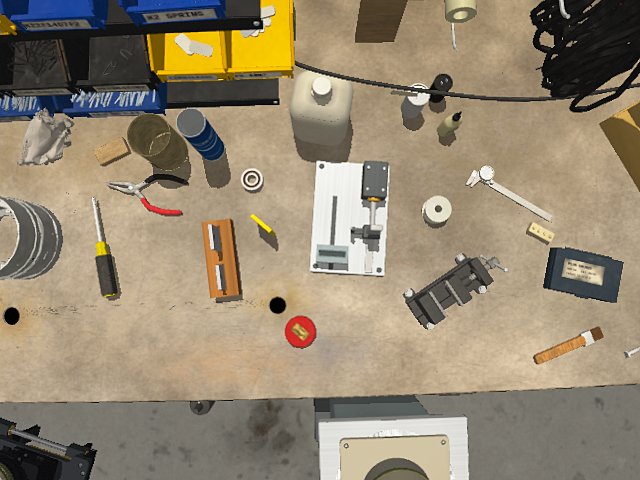

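View pics/scene.png

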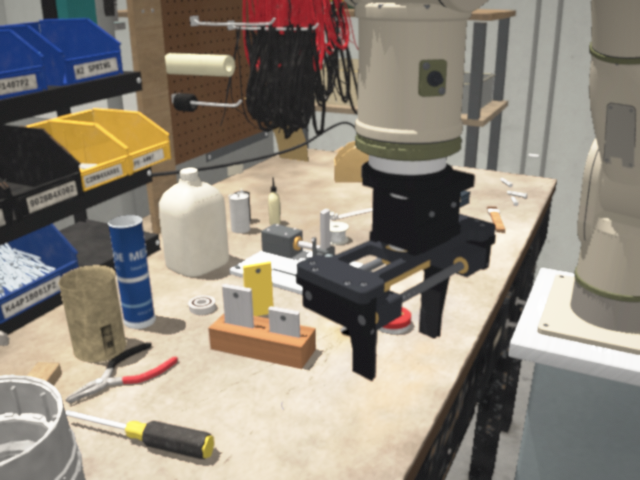

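The top view shows the rack at (222,260) with grey plates at (213,243) and (218,272), a yellow plate on the bench at (263,225), and the jig at (350,220) with its block at (332,257) and handle near (365,235). In the scene view the left grey plate (238,305) is taller than the right one (284,320). The yellow plate (258,290) is the look-alike. The tall plate should be the one in the far slot, so I'm confirming that in an enlarged crop.

Run:
```python
from h import *
c=load("top")
a=c["color"][210:310,190:290,::-1]; b=c["color"][155:280,300:400,::-1]
A=cv2.resize(a,(380,380),interpolation=cv2.INTER_CUBIC); B=cv2.resize(b,None,fx=4,fy=4,interpolation=cv2.INTER_CUBIC)
A=cv2.copyMakeBorder(A,0,B.shape[0]-380,0,0,cv2.BORDER_CONSTANT)
cv2.imwrite("pics/crop1.png",np.hstack([A,B]))
P=by_depth(c,[(211,232),(212,240),(213,245),(218,268),(219,275),(220,282),(235,290),(332,257),(322,251),(345,250),(260,222),(375,180),(352,232),(366,234),(320,170),(380,265)])
print(P.round(4))
```

```text
[[0.552  0.358  0.1069]
 [0.5364 0.3564 0.1065]
 [0.5266 0.3548 0.1053]
 [0.4821 0.3506 0.0814]
 [0.4682 0.3493 0.079 ]
 [0.4542 0.3468 0.0825]
 [0.4366 0.324  0.043 ]
 [0.4987 0.1223 0.0583]
 [0.5135 0.1419 0.0176]
 [0.5122 0.0954 0.0572]
 [0.5697 0.2628 0.0998]
 [0.6536 0.0297 0.0649]
 [0.5499 0.0788 0.0437]
 [0.5445 0.0505 0.0487]
 [0.6894 0.1411 0.0113]
 [0.4804 0.0193 0.0145]]
```

View pics/crop1.png

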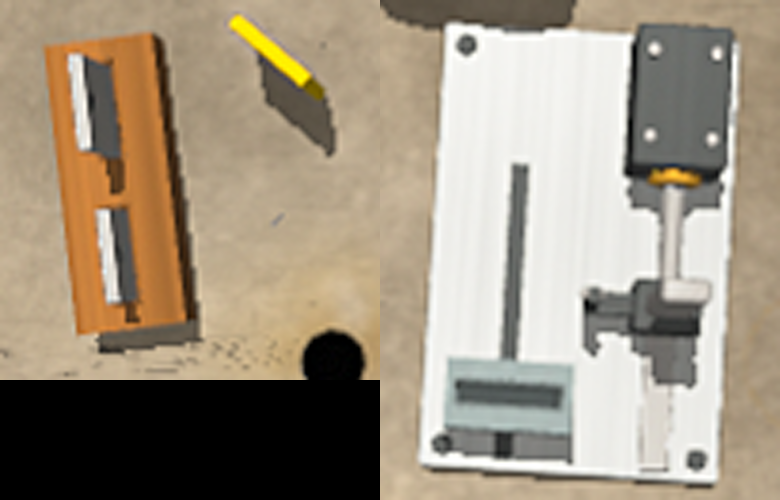

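Confirmed: the far plate at (213,243) has its top at z≈0.106 and the near one at ≈0.080, so the far one is the tall plate. The yellow plate is left alone. The jig is front-down in the image, with its slot at about (332,253) and the handle top at about (377,227).

```bash
cat >> h.py <<'E'
def unc(q,s,ox,oy,sx=0): 
    q=np.array(q,float); q[:,0]-=sx
    return (q+.5)/s-.5+[ox,oy]
def rect(P):
    "centre, yaw of +x (far edge up in world x) from corners far-left, far-right, near-right, near-left"
    v=(P[0]+P[1]-P[2]-P[3])[:2]; w=(P[0]+P[3]-P[1]-P[2])[:2]
    return P.mean(0), np.degrees(np.arctan2(v[1],v[0])), np.degrees(np.arctan2(-w[0],w[1])), np.linalg.norm(v)/2, np.linalg.norm(w)/2
E
python3 - <<'E'
from h import *
np.set_printoptions(precision=4,suppress=True)
c=load("top")
A=lambda q,z: at_z(c,unc(q,3.8,190,210),z)
B=lambda q,z: at_z(c,unc(q,4,300,155,380),z)
for n,P in dict(rack=A([(46,46),(152,33),(190,320),(78,333)],.04),tall=A([(68,55),(83,55),(92,152),(78,153)],.105),
 jig=B([(446,25),(738,30),(716,484),(421,466)],.012),block=B([(449,358),(574,366),(570,432),(445,428)],.057),
 slot=B([(456,379),(562,386),(560,406),(456,400)],.057),handle=B([(662,281),(709,281),(706,300),(662,300)],.125)).items(): print(n,*rect(P))
E
```

```text
rack [0.5045 0.3542 0.04  ] 6.138017210835541 5.237236405716034 0.1586806516202191 0.060364072445043375
tall [0.5426 0.3591 0.105 ] 4.879865447260156 0.3471331224976329 0.05054834850797874 0.007496375456738022
jig [0.5853 0.0802 0.012 ] -4.882988178872227 -3.806500206587615 0.24232268567611406 0.15783158583762633
block [0.5056 0.1221 0.057 ] -5.071656467474814 -4.349075242304113 0.034775860074879754 0.06383046831309047
slot [0.5073 0.1226 0.057 ] -4.497770137177415 -5.142285624598459 0.010479902408846376 0.05366107117277485
handle [0.5506 0.0393 0.125 ] -6.6069340341992815 -1.570197173626115 0.009133448043373453 0.021723634062998976
```

```bash
cat >> h.py <<'E'
from scipy.spatial.transform import Rotation as Ro
def quat(deg):
    a=np.radians(deg); y=np.array([np.cos(a),np.sin(a),0]); z=np.array([0,0,-1.])
    return Ro.from_matrix(np.c_[np.cross(y,z),y,z]).as_quat()
E
python3 - <<'E'
from h import *
np.set_printoptions(precision=3,suppress=True)
for a in (95.5,-84.5): print("rack",a,arm.solve_ik([.5426,.359,.066],quat(a)),arm.solve_ik([.5426,.359,.25],quat(a)))
for a in (-4.6,175.4): print("slot",a,arm.solve_ik([.507,.1226,.078],quat(a)),arm.solve_ik([.507,.1226,.25],quat(a)),"h",arm.solve_ik([.51,.04,.091],quat(a)))
R=Ro.from_quat(arm.get_ee_rot()).as_matrix(); print("tool y now",R[:,1])
a=95.5 if R[1,1]>0 else -84.5
arm.gripper_to(0.45)
arm.move_pose([.5426,.359,.22],quat(a))
c=arm.read_camera("wrist"); save(c,"w1"); print(a,arm.get_time(),arm.get_joints(),c["k1"],-np.array(c["R"]).T@c["t"], arm.get_position())
E
```

```text
rack 95.5 [-0.732  0.482  0.102  1.544 -0.053  1.118  1.049] [-0.749  0.368  0.129  1.311 -0.047  1.466  1.043]
rack -84.5 [-1.005  0.516  0.471  1.561 -0.251  1.125 -1.952] [-1.002  0.39   0.484  1.327 -0.179  1.467 -2.006]
slot -4.6 [-0.737  0.218  0.462  1.899 -0.111  1.05  -0.309] [-0.78   0.068  0.483  1.674 -0.032  1.407 -0.373] h [-0.69   0.185  0.578  1.916 -0.115  1.073 -0.145]
slot 175.4 [ 0.691  0.505 -1.234  1.83   0.516  1.182  2.35 ] [ 0.747  0.271 -1.244  1.605  0.258  1.452  2.544] h [ 0.87   0.444 -1.232  1.842  0.454  1.181  2.549]
tool y now [ 0.31   0.951 -0.001]
95.5 2.7417 [-0.748  0.377  0.123  1.361 -0.047  1.407  1.043] -0.05639517375970394 [0.47  0.354 0.406] [0.542 0.361 0.22 ]
```

View pics/w1.png

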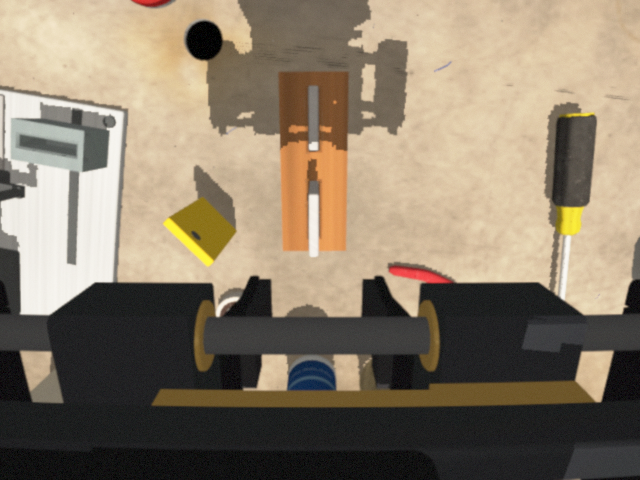

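The wrist view shows the tall plate's top edge running from (314,194) to (314,256), in line with the rack (279–348 wide). The jig block is at far left, with its slot at about (53,145).

Run:
```python
from h import *
np.set_printoptions(precision=4,suppress=True)
c=load("w1")
print(at_z(c,[(314,194),(314,256)],.105), at_z(c,[(314,194),(314,256)],.105).mean(0))
P=at_z(c,[(282,250),(346,250),(348,72),(280,72)],.04); print("rack",P,rect(P))
g=c["color"].astype(float).min(2)
for r in (200,215,230,245,253):
    row=g[r,295:335]; print(r,np.round(row[8:30]).astype(int))
print(arm.get_position(),at_z(c,[(17,137),(85,150),(85,158),(18,146)],.057))
```

```text
[[0.5191 0.3571 0.105 ]
 [0.5679 0.3618 0.105 ]] [0.5435 0.3594 0.105 ]
rack [[0.5859 0.3327 0.04  ]
 [0.58   0.3931 0.04  ]
 [0.4222 0.3766 0.04  ]
 [0.4278 0.3189 0.04  ]] (array([0.504 , 0.3553, 0.04  ]), np.float64(5.496075534914116), np.float64(-174.43679987118932), np.float64(0.1586933000342016), np.float64(0.0593553953031004))
200 [ 83  84  79  74  77 136 205 229 232 234 236 234 236 232 217 168  95  72
  73  86  89  89]
215 [ 83  85  83  73  77 133 199 227 232 235 234 235 235 232 216 166  96  66
  76  82  88  93]
230 [ 83  85  79  77  85 135 204 229 233 233 233 233 232 230 218 174  96  72
  78  87  90  92]
245 [ 82  80  82  84  90 132 192 224 231 236 235 236 234 232 219 174 115  92
  92  90  91  89]
253 [156 157 153 155 158 169 200 227 230 233 234 233 233 229 220 185 160 152
 154 153 161 156]
[0.5415 0.3605 0.2199] [[0.5009 0.0958 0.057 ]
 [0.5072 0.157  0.057 ]
 [0.5141 0.1567 0.057 ]
 [0.5086 0.0961 0.057 ]]
```

Run:
```python
from h import *
np.set_printoptions(precision=4,suppress=True)
arm.move_pose([.53,.0,.24],quat(-4.6)); arm.wait(.3)
c=arm.read_camera("wrist"); save(c,"w2"); print(arm.get_time(),-np.array(c["R"]).T@c["t"], arm.get_position())
```

```text
4.4417 [0.5366 0.0734 0.4264] [0.5301 0.0003 0.2399]
```

View pics/w2.png

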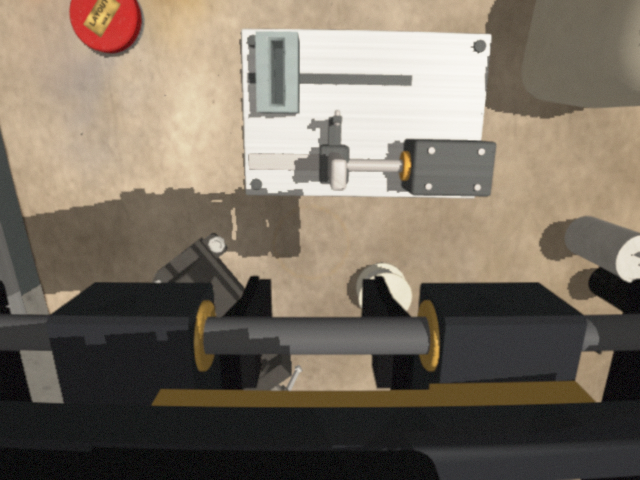

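The wrist view shows the jig squarely. The slot is at about (278,71), the pointer tip at about (337,112) and the handle top at about (338,180). I'm enlarging for exact corners.

Run:
```python
from h import *
c=load("w2")
cv2.imwrite("pics/crop2.png",cv2.resize(c["color"][25:200,238:368,::-1],None,fx=5,fy=5,interpolation=cv2.INTER_CUBIC)[:600] if 0 else cv2.resize(c["color"][25:195,238:408,::-1],(595,595),interpolation=cv2.INTER_CUBIC))
```

```text
(no output)
```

View pics/crop2.png

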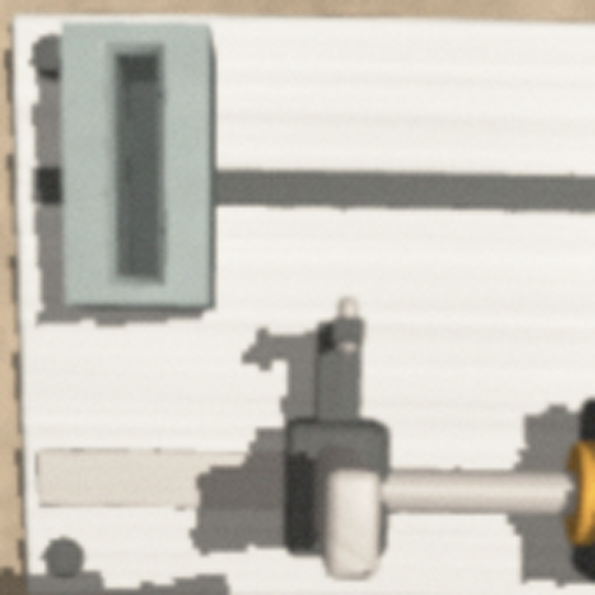

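Run:
```python
from h import *
np.set_printoptions(precision=4,suppress=True)
c=load("w2")
B=lambda q,z: at_z(c,unc(q,3.5,238,25),z)
for n,P in dict(block=B([(211,25),(213,304),(66,302),(62,25)],.057),slot=B([(165,44),(165,283),(108,283),(107,44)],.057),handle=B([(378,474),(379,577),(328,575),(327,474)],.125)).items(): print(n,*rect(P))
print("tip",B([(348,298),(337,320),(359,320)],.078))
e=unc([(300,171),(560,177),(300,207),(560,211)],3.5,238,25);P=at_z(c,e,.012);print("groove yaw",[np.degrees(np.arctan2(*(P[i+1]-P[i])[1::-1])) for i in (0,2)])
P=at_z(c,[(490,36),(484,196),(247,195),(243,31)],.012);print("jig",rect(P),P)
```

```text
block [0.5064 0.1215 0.057 ] -5.1927829698886505 -5.106647401240887 0.03641980482137478 0.06491255165750814
slot [0.506  0.1218 0.057 ] -4.814650473612485 -5.649783751536697 0.014144897268846 0.05578374696587912
handle [0.5501 0.0374 0.125 ] -5.635325452160443 -3.207911967195027 0.01083312531112647 0.021599503115955574
tip [[0.5546 0.0855 0.078 ]
 [0.5517 0.0807 0.078 ]
 [0.5569 0.0803 0.078 ]]
groove yaw [np.float64(-5.533677318576764), np.float64(-5.135203938752615)]
jig (array([0.587 , 0.0785, 0.012 ]), np.float64(-4.96653959385573), np.float64(-3.335733479773229), np.float64(0.24125865429741392), np.float64(0.15606212612602824)) [[ 0.7088  0.1456  0.012 ]
 [ 0.7055 -0.0096  0.012 ]
 [ 0.4594  0.0107  0.012 ]
 [ 0.4743  0.1671  0.012 ]]
```

Run:
```python
from h import *
np.set_printoptions(precision=4,suppress=True)
S=lambda *n: print(*n,round(arm.get_time(),2),arm.get_position(),arm.get_contact_force(),round(arm.get_width(),4),round(arm.get_grasp_force(),1))
q=quat(95.5)
arm.move_pose([.5435,.3594,.16],q); arm.move_straight([.5435,.3594,.066],q,rate=.1); arm.wait(.2); S("at")
arm.gripper_to(0.0); S("grip")
arm.move_straight([.5435,.3594,.12],q,rate=.08); S("up")
arm.move_straight([.5435,.3594,.21],q,rate=.15); arm.wait(.2); S("up2")
c=arm.read_camera("wrist"); save(c,"w3")
q2=quat(-5.1)
arm.move_pose([.5063,.1219,.21],q2); arm.move_straight([.5063,.1219,.127],q2,rate=.1); arm.wait(.3); S("above")
for n in ("top","scene","wrist"): save(arm.read_camera(n),"b_"+n)
t=load("b_top"); s=load("b_scene"); w=load("b_wrist")
a=cv2.resize(t["color"][200:290,290:390],(400,360),interpolation=3); b=cv2.resize(w["color"][:,160:480],(267,400)); d=cv2.resize(s["color"][190:330,220:400],(360,280),interpolation=3)
f=lambda i:cv2.copyMakeBorder(i,0,400-i.shape[0],0,0,0)
cv2.imwrite("pics/b.png",cv2.resize(np.hstack([f(a),f(b),f(d)]),(800,312))[:,:,::-1])
```

```text
at 7.11 [0.5438 0.3596 0.0666] [-0.027   0.1873  1.0227] 0.4479 0.0
grip 7.76 [0.5435 0.3592 0.066 ] [-0.6012 -0.5155 -0.5154] 0.0903 30.0
up 8.58 [0.5432 0.3592 0.1195] [ 1.3418  0.564  -3.0912] 0.0932 30.0
up2 9.53 [0.5431 0.3591 0.2087] [ 0.2591  0.6723 -2.6645] 0.0883 30.0
above 12.16 [0.5065 0.122  0.1273] [-0.14    0.3032 -1.8148] 0.0907 30.0
```

View pics/b.png

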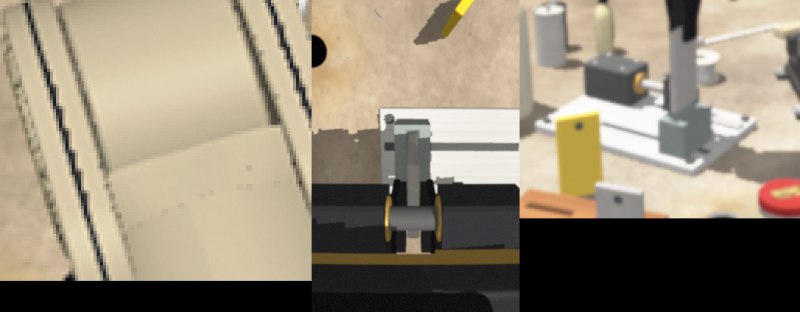

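The plate is held upright just above the block's slot and square to it, and the short plate is still in the rack. Next I insert it in small guarded steps.

Run:
```python
from h import *
np.set_printoptions(precision=4,suppress=True)
q2=quat(-5.1)
for z in (.117,.113,.108,.102,.095,.088,.082,.079,.0775):
    arm.move_straight([.5063,.1219,z],q2,rate=.05); f=arm.get_contact_force()
    print(z,arm.get_position(),f)
    if f[2]>15: break
arm.wait(.3); print(arm.get_time(),arm.get_position(),arm.get_contact_force(),arm.get_wrist_torque(),arm.get_width())
save(arm.read_camera("wrist"),"c_w");save(arm.read_camera("scene"),"c_s")
```

```text
0.117 [0.506  0.1217 0.1165] [-0.2937  0.0953 -2.8   ]
0.113 [0.5061 0.1219 0.1128] [-0.2302 -1.141  -2.0065]
0.108 [0.5061 0.1218 0.1076] [-0.101   0.4276 -2.7331]
0.102 [0.506  0.1218 0.1016] [ 0.2782 -0.0875 -2.3038]
0.095 [0.506  0.1218 0.0946] [-0.5527 -0.5413 -3.2498]
0.088 [0.5061 0.1219 0.0876] [-0.1323 -0.4884 -2.2783]
0.082 [0.5061 0.1219 0.0816] [-0.0458  0.5428 -1.896 ]
0.079 [0.5063 0.1219 0.0789] [ 0.5784  0.3681 -2.3206]
0.0775 [0.5067 0.1219 0.0779] [-0.9007  0.0938  2.7722]
15.075 [0.5067 0.122  0.0779] [-0.3404 -1.3275  5.3636] [-0.3633  0.146  -0.0409] 0.09088441631039433
```

Run:
```python
from h import *
np.set_printoptions(precision=4,suppress=True)
q2=quat(-5.1)
arm.move_straight([.5063,.1219,.0765],q2,rate=.03); print(arm.get_contact_force())
arm.gripper_to(0.35); arm.wait(.2)
arm.move_straight([.5063,.1219,.2],q2,rate=.12)
arm.move_pose([.53,.0,.2],q2); arm.wait(.3)
c=arm.read_camera("wrist"); save(c,"w4"); print(arm.get_time(),arm.get_position())
cv2.imwrite("pics/crop4.png",cv2.resize(c["color"][0:240,200:440,::-1],(600,600),interpolation=3))
```

```text
[-2.4893 -1.8365 15.1709]
18.4417 [0.53   0.0007 0.1999]
```

View pics/crop4.png

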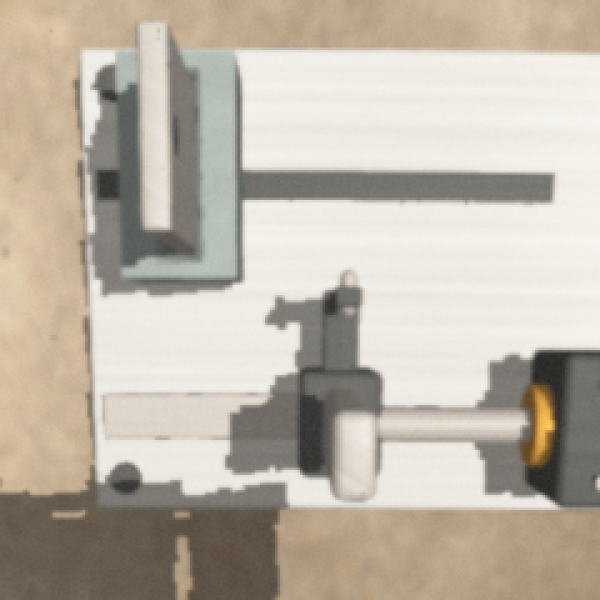

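The plate stands seated in the block, its top edge running from (152,22) to (158,229) in the crop. The pointer tip is at (348,271) and the handle top at about (355,455), with the slide at home.

Run:
```python
from h import *
np.set_printoptions(precision=4,suppress=True)
c=load("w4")
B=lambda q,z: at_z(c,unc(q,2.5,200,0),z)
a=np.radians(-5.1);U=np.array([np.cos(a),np.sin(a)]);V=np.array([-np.sin(a),np.cos(a)])
J=lambda p:((p[...,:2]-[.5063,.1219])@np.c_[U,V])
P=B([(165,22),(172,228),(144,230),(139,22)],.117); print("plate",*rect(P),J(P.mean(0)))
H=B([(378,413),(378,497),(335,497),(334,413)],.125); print("handle",*rect(H),J(H.mean(0)))
T=B([(348,272),(349,300)],.078);print("tip",T,J(T))
z=by_depth(c,unc([(153,60),(155,130),(157,200),(355,440),(355,470),(220,100)],2.5,200,0));print(z)
```

```text
plate [0.5072 0.1227 0.117 ] -3.3644716769509886 -4.883209541924734 0.00673717134927301 0.048472184811542744 [0.0008 0.0008]
handle [0.5506 0.0378 0.125 ] -4.964916183228275 -3.768600017641705 0.011264048294367087 0.021781083640427804 [ 0.0516 -0.0799]
tip [[0.5545 0.0852 0.078 ]
 [0.5542 0.0772 0.078 ]] [[ 0.0513 -0.0323]
 [ 0.0517 -0.0402]]
[[0.5084 0.1383 0.1165]
 [0.5071 0.122  0.1172]
 [0.5056 0.1056 0.1162]
 [0.5505 0.0417 0.1248]
 [0.55   0.0339 0.1244]
 [0.5211 0.1392 0.0583]]
```

```bash
cat >> h.py <<'E'
_a=np.radians(-5.1);U=np.array([np.cos(_a),np.sin(_a)]);V=np.array([-np.sin(_a),np.cos(_a)]);S0=np.array([.5063,.1219])
W=lambda u,v,z:[*(S0+u*U+v*V),z]
J=lambda p:((np.asarray(p)[...,:2]-S0)@np.c_[U,V])
E
python3 - <<'E'
from h import *
np.set_printoptions(precision=4,suppress=True)
q=quat(-5.1)
def S(n): print(n,round(arm.get_time(),2),J(arm.get_position()),arm.get_position()[2],arm.get_contact_force(),round(arm.get_width(),4),round(arm.get_grasp_force(),1))
arm.move_pose(W(.0514,-.080,.16),q); arm.move_straight(W(.0514,-.080,.091),q,rate=.08); arm.wait(.2); S("at")
arm.gripper_to(0); arm.wait(.2); S("grip")
arm.move_straight(W(.025,-.080,.091),q,rate=.05); S("half")
arm.move_straight(W(.0005,-.080,.091),q,rate=.04); arm.wait(.5); S("out")
c=arm.read_camera("wrist"); save(c,"w5")
cv2.imwrite("pics/crop5.png",cv2.resize(c["color"][60:360,220:420,::-1],(400,600),interpolation=3))
E
```

```text
at 20.0 [ 0.0517 -0.0799] 0.0914419796438279 [-0.2163  1.493  -0.0301] 0.3435 0.0
grip 20.68 [ 0.0507 -0.08  ] 0.09098824668852884 [-5.3331  0.5416  5.0538] 0.1331 30.0
half 21.36 [ 0.026  -0.0799] 0.09104133405254346 [ 6.2792  0.8471 -5.6104] 0.1309 30.0
out 22.62 [ 0.0021 -0.0799] 0.09102930505408899 [ 9.1533  1.0571 -8.3674] 0.1353 30.0
```

View pics/crop5.png

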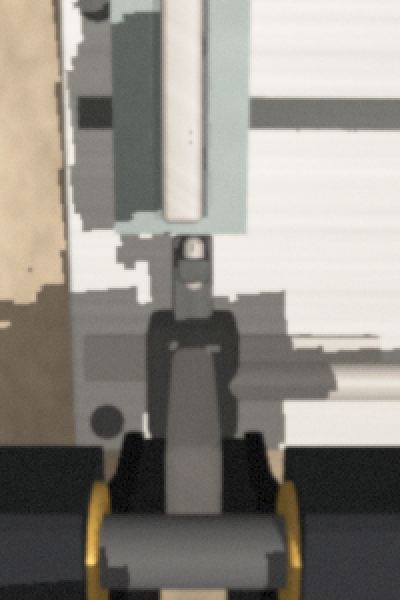

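The plate's near top corner pair is at (161,220) and (202,218) in the crop, and the pointer tip is at about (194,240), slightly to the +x side. Measuring the offset.

Run:
```python
from h import *
np.set_printoptions(precision=4,suppress=True)
c=load("w5")
B=lambda q,z: J(at_z(c,unc(q,2,220,60),z))
print("plate top L",B([(162,20),(162,120),(161,218)],.117),"R",B([(203,20),(203,120),(202,217)],.117))
print("tip L/R",B([(184,248),(204,248),(194,238)],.078))
g=c["color"].astype(int)
for r in (150,165): print("plate row",r,g[r,296:330].min(1))
for r in (179,181,183,185,187): print(r,g[r,304:328].min(1))
```

```text
plate top L [[-0.0031  0.014 ]
 [-0.0033 -0.0041]
 [-0.0037 -0.0228]] R [[ 0.0045  0.014 ]
 [ 0.0046 -0.0041]
 [ 0.0044 -0.0226]]
tip L/R [[ 0.0005 -0.0341]
 [ 0.0055 -0.0341]
 [ 0.003  -0.0316]]
plate row 150 [ 90  86  83  86  96 126 158 184 198 203 204 207 209 209 214 216 219 220
 222 225 227 225 218 200 177 137 130 147 172 182 185 190 190 189]
plate row 165 [116 115 121 144 138 131 155 177 193 202 204 207 209 211 216 219 220 222
 223 223 223 220 210 192 169 137 129 152 181 191 190 190 188 190]
179 [122 119 103  90  89  83  67  55  64  88 118 134 145 149 140 121  93  67
  69  82  96 122 179 224]
181 [123 113  96  92  91  73  56  69 101 135 158 169 175 188 179 161 150 115
  78  86 104 123 177 223]
183 [121 112  92  85  82  60  52  75 117 150 165 164 165 198 206 192 181 146
  91  81 104 123 174 221]
185 [124 113  88  63  52  47  54  80 117 150 168 169 175 201 203 195 183 143
  89  75  96 120 171 222]
187 [121 113  82  59  55  46  53  74 116 144 170 185 198 206 202 195 177 142
  89  69  91 119 175 225]
```

Run:
```python
from h import *
np.set_printoptions(precision=4,suppress=True)
q=quat(-5.1)
arm.move_straight(W(-.0018,-.080,.091),q,rate=.02); arm.wait(.8)
print(arm.get_time(),J(arm.get_position()),arm.get_contact_force(),arm.get_width(),arm.get_grasp_force())
c=arm.read_camera("wrist"); save(c,"w6")
cv2.imwrite("pics/crop6.png",cv2.resize(c["color"][100:220,260:380,::-1],(600,600),interpolation=3))
```

```text
23.7333 [-0.0002 -0.0798] [ 9.3284  1.7325 -9.0934] 0.13482520518746674 30.002059936523438
```

View pics/crop6.png

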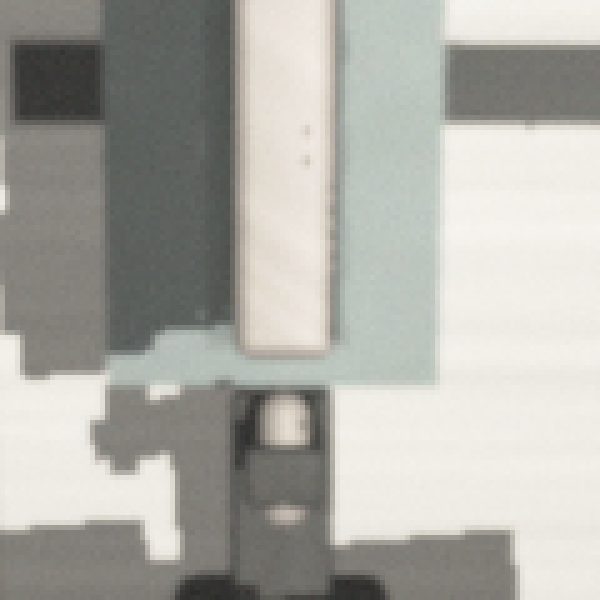

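The plate's near top edge spans 239–329 (mid 284) and the pointer tip 260–310 (mid 285). They look aligned, so I'm checking metrically.

Run:
```python
from h import *
np.set_printoptions(precision=4,suppress=True)
c=load("w6")
B=lambda q,z: J(at_z(c,unc(q,5,260,100),z))
P=B([(239,340),(329,340),(236,60),(331,60)],.117);print("plate",P,P[:,0].mean(),(P[0]+P[1])/2)
T=B([(260,425),(310,425)],.078);print("tip",T.mean(0))
R=B([(246,480),(325,480)],.08);print("riser",R.mean(0))
print("block",B([(107,370),(438,370)],.057).mean(0))
print(arm.get_time(),J(arm.get_position()),arm.get_joint_vel())
```

```text
plate [[-0.0031 -0.0223]
 [ 0.004  -0.0223]
 [-0.0032 -0.0011]
 [ 0.004  -0.0011]] 0.0004206076318530119 [ 0.0004 -0.0223]
tip [ 0.0007 -0.0345]
riser [ 0.0007 -0.0397]
block [-0.0006 -0.0314]
23.7833 [-0.0002 -0.0799] [-0.0015  0.0009 -0.0008  0.0004  0.0017 -0.0002 -0.0002]
```

Run:
```python
from h import *
arm.move_straight(W(-.0022,-.080,.091),quat(-5.1),rate=.02); arm.wait(.8)
print(arm.get_time(),J(arm.get_position()),arm.get_grasp_force()); print(arm.hand_in())
```

```text
24.8333 [-0.00048804 -0.07985169] 30.002147555351257
the job is handed in; nothing more can be done
None
```

I handed the job in at 24.8 s: the tall plate is released and fully down in the marker block's slot. The slide is held out by its handle with the pointer within about 0.3 mm of the plate's middle plane; that was measured just before a final 0.3 mm correction, with no picture after it.

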